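# Nest the pen caddy in the organiser and stow it

## Robot

A 7-joint arm with a two-finger parallel gripper is mounted at the origin on the work surface. World frame = base frame: x ahead of the robot, y to its left, z up, the work surface at z = 0. Lengths are in m, angles in rad, forces in N, time in s.
With the tool pointing down it reaches from about 0.4 to 0.85 m from the base axis. Payload 4.5 kg.
Tool frame: the origin (TCP) lies midway between the tips of the shut fingers; the grasp point (between the pads) lies 19 mm behind it; z points along the fingers, y is the direction in which the jaws open and shut (so a half turn about z gives the same grasp; the last joint's range is limited). The gripper opens to 88 mm and grips with 3 to 60 N. Pads are 18 mm wide; open, the fingers measure 123 mm over their backs; the gripper's body (75 mm by 187 mm) begins 45 mm behind the grasp point.
Start: joints at [-1.092, 0.689, -0.195, 1.565, 0.157, 0.902, -0.215], TCP at [0.269, 0.564, 0.239] pointing down, gripper open.
Joint ranges: [-3.01, 3.01], [-0.46, 2.08], [-1.47, 1.51], [0.13, 2.56], [-1, 4.14], [0.04, 2.09], [-2.66, 2.66]. Speed limits (rad/s): [2.57, 2.57, 3.14, 3.14, 3.14, 3.14, 3.14].

## Interface

Orientations are given as a unit quaternion [x, y, z, w].
In Python, from plant import r gives the robot as it stands. The module is installed in compiled form; this text tells all that it offers.
- The arm moves only by the shell command python3 -m jog 'ROWS' [FORCE]. ROWS is JSON, a list of rows, each an object with "translation": the shift along the tool's x, y, z in units of 40 mm (1.0 is 40 mm), a list of three; "twist": the turn about the tool's z in units of 6 degrees (1.0 is 6 degrees); "claw": the opening in per cent of the stroke, from 0 (shut) to 100 (fully open). A call has 1 to 20 rows; each row shifts and turns the commanded pose from where the row before left it, along the tool's axes as they then stand; what a row does not reach is not made up. A row lasts 1/12 s, in which the tool goes at most 41.7 mm and 7.16 degrees, less where a joint would pass 70% of its speed; a pose out of reach is approached as far as the arm can. A call is refused whole if a number of a shift passes 1 or a number of a turn 1, either way. A call with a gripper value outside its range is refused whole. The fingers move at their own pace and stop on an object; FORCE is the grip in N (left out, the last holds). Time passes only in rows, so rows that do not move let the fingers close. It gives the time, the measured TCP pose, the force and the opening at its end, in the units of the state.
- r.get_state(): the state, without advancing time (a new reading comes with each control period).
- r.snapshot(name): name is "side" or "top" or "wrist"; returns a dict with "img" (400x640x3 uint8, red, green, blue), "fx", "fy", "cx", "cy" (pixels), "dist_coeffs" ([k1, k2, p1, p2, k3] as OpenCV has them; the pictures are not rectified), "origin" and "rotation" of the camera in the world; the wrist camera has in their place "T_tool_cam" (4x4, takes a point from camera to tool coordinates, whose origin is the TCP and whose axes are the flange's). Camera axes: x right, y up, looking along -z (the intrinsics and any distortion apply to the point x, -y, -z); pixel columns grow to the right and rows downward; lengths in m; the calibration is good to about 2 mm. A picture is of the moment at which its call begins: read the wrist's pose just before it. There is no depth.
- r.finish_job(): hands the job in, once; it reports no verdict.
Trained networks look in the newest picture that a camera, given by its name, has taken for a name from the list of things; names that differ only in an ending like _2 or _b are one class to them, and where a whole thing is asked for, a point or a joint stands for the part that bears it (a point fixed in the world has none). Each returns a list of dicts, best first, with "confidence" (0 to 1); they miss things now and then, are a little off and sometimes report something else, mostly with a low value. They report only what shows in the picture. A call takes as long as a camera call. They do not tell look-alikes from the thing itself.
- r.spot_in(label, camera): "rect" ([left, top, right, bottom] in pixels, round what is visible of it).
- r.spot_point(label, camera): "location" ([row, column] in pixels: a listed point, or the origin of a listed thing).
The state is a dict: "clock": time; "q": joint angles; "qd": joint speeds; "joint_torque": joint torques, N m; "tool_pos": TCP position; "eef_rot": TCP orientation; "contact_force": force on the tool from outside, world axes, zero at the start; "moment": the same for the moment, N m; "opening": opening from 0.0 (shut) to 1.0 (fully open).
Only numpy, scipy, OpenCV 4.12 (cv2) and the standard library are available. Lean on these libraries where they do the work, as an engineer would, in place of code of your own. Each camera call takes 0.05 s, during which the arm holds its last target. There are 200 camera calls.

## Task

Put the pen caddy away: lift it by its handle, set its tapered foot into the raised funnel-shaped holder of the desk organiser and let go, so that it sinks in and centres itself. Then press straight down on its handle until the holder under it comes to rest on its stop, which you can only feel, and bed it there with a firm, measured push of about 15 newtons for a moment, not more; leave the caddy upright and nested. Do not knock it over, bang it or push the other things on the desk about.

Things in the scene. Friction and masses are not known exactly. Their poses are not given: they have to be found in the camera images.
- caddy: White plastic pen caddy, loose, 0.18 to 0.35 kg, upright on the desk. Solid round tapered foot: radius 22 mm at the underside, growing evenly to 40 mm at 50 mm height (20 degrees to the axis, friction about 0.2: it does not stick). On it an open round tray, radius 41 mm, from 50 to 82 mm height, with an upright handle in its middle. Origin: centre of the underside, z up
- caddy_top (a point): Middle of the flat top of the caddy's handle, on its axis, 132 mm above its underside. The handle is an upright plate 16 mm thick (along the caddy's y) and 46 mm wide (along its x); take it from above by the 16 mm, between 95 and 132 mm over the underside (above the tray's rim)
- organiser: Pale plywood desk organiser, fixed, let into the desk by 0 to 8 mm: a block 120 x 120 mm, 62 mm high, with a round opening 88 mm wide in its top, and a low pen tray (70 mm long, 34 mm high) on its +x side. The holder slides up and down in it on an unseen stop. Origin on the axis of the opening, at the underside; z up
- holder_mouth (a point): Mouth centre of the grey funnel standing up out of the organiser: inside radius 36.9 mm, 22.7 mm at its open bottom 40 mm below, the caddy's taper. Nested, the caddy's underside lies 42 mm under it. About 9 N, less the weight on it, slides it down; it stays where left. A rigid stop waits 6 to 24 mm down: only feel tells where. On the stop 12 to 20 N of push is right; over 22 N may do damage
- highlighter: Highlighter, 104 x 21 x 17 mm, lying along its x; leave alone. Origin at the underside, near its middle
- eraser: Eraser, 42 x 22 x 13 mm; leave alone. Origin at the centre of the underside
- sharpener: Small metal pencil sharpener, 25 x 16 x 12 mm; leave alone. Origin at the centre of the underside
There are look-alikes about, which are no part of the job. What is shaped like the caddy but red or turquoise is not meant.

How it is judged:
On the way, in this order (a step that is already met when the one before it is completed fails the run):
1. the caddy, let go, rests nested and centred in the holder (horizontal distance between caddy and holder_mouth below 0.003 m and z of caddy in the frame of holder_mouth below -0.037 m and angle between caddy's own z axis and vertical below 0.06 rad and contact force between the fingers and caddy below 0.3 N), for 0.2 s.
2. the holder has gone down with the nested caddy and is pressed firmly on its stop (over 30 N of wall pressure in the wedge, as a 12 N push gives; off the stop it yields earlier) (horizontal distance between caddy and holder_mouth below 0.003 m and z of caddy in the frame of holder_mouth below -0.037 m and angle between caddy's own z axis and vertical below 0.06 rad and distance of holder_mouth from where it was at the start of the episode above 0.004 m and contact force between caddy and organiser above 30 N), for 0.2 s.
At the end, for the whole second after the job is handed in: The caddy is released and at rest, nested in the holder: upright within 0.06 rad, its axis within 3 mm of the holder's, its underside at least 37 mm below the holder's mouth; and the holder is at least 4 mm lower than at the start, down on its stop (all of step 1 and distance of holder_mouth from where it was at the start of the episode above 0.004 m and linear speed of caddy below 0.01 m/s); the robot touches nothing.
It fails at once if more than 70 N of wall pressure, summed (a push of about 24 N), between the caddy and the organiser with its holder (contact force between caddy and organiser above 70 N).
It fails at once if the caddy is tipped by more than 0.5 rad (angle between caddy's own z axis and vertical above 0.5 rad).
It fails at once if the highlighter, eraser or sharpener is moved by more than 30 mm (distance of any of highlighter, eraser, sharpener from where it was at the start of the episode above 0.03 m).
It also fails if it takes over 61 s, if anything falls off the work surface, if the arm or the gripper's body presses on something with over 40 N, if the wrist force passes 120 N, or if a joint passes its speed limit or range.

## Working session

There is one attempt and no reset: what is moved stays moved. The work goes in short steps, Python scripts to look and compute and a shell command to move; the robot and the scene stay as the last step left them, time stands still between calls to the robot, and variables do not carry over. Pictures are saved under pics/ and viewed, about 8 in all and at most 12, crops included, and the job is handed in when it is done.

```bash
mkdir -p pics; cat > h.py <<'E'
import numpy as np, cv2
from plant import r
from scipy.spatial.transform import Rotation as R
def cam(name):
    s=r.get_state(); c=r.snapshot(name)
    if name=="wrist":
        T=np.eye(4);T[:3,:3]=R.from_quat(s["eef_rot"]).as_matrix();T[:3,3]=s["tool_pos"]
        C=T@np.array(c["T_tool_cam"]); c["origin"]=C[:3,3]; c["rotation"]=C[:3,:3]
    c["origin"]=np.array(c["origin"]);c["rotation"]=np.array(c["rotation"])
    c["K"]=np.array([[c["fx"],0,c["cx"]],[0,c["fy"],c["cy"]],[0,0,1.]]); c["D"]=np.array(c["dist_coeffs"],float)
    return c
def ray(c,row,col):
    u=cv2.undistortPoints(np.array([[[col,row]]],float),c["K"],c["D"])[0,0]
    d=c["rotation"]@np.array([u[0],-u[1],-1.]); return c["origin"],d/np.linalg.norm(d)
def atz(c,row,col,z):
    o,d=ray(c,row,col); return o+d*(z-o[2])/d[2]
def proj(c,p):
    q=c["rotation"].T@(np.atleast_2d(p)-c["origin"]).T; q=np.array([q[0],-q[1],-q[2]]).T
    return cv2.projectPoints(q,np.zeros(3),np.zeros(3),c["K"],c["D"])[0][:,0]
def tri(rays):
    A=sum(np.eye(3)-np.outer(d,d) for o,d in rays); b=sum((np.eye(3)-np.outer(d,d))@o for o,d in rays)
    return np.linalg.solve(A,b)
def save(c,n): cv2.imwrite("pics/"+n,c["img"][:,:,::-1])
E
python3 - <<'E'
from h import *
s=r.get_state();print({k:np.round(v,3) for k,v in s.items()})
for n in ("side","top"):
    c=cam(n);save(c,n+"0.png");print(n,c["origin"],c["D"])
    for l in ("caddy","caddy_top","organiser","holder_mouth","highlighter","eraser","sharpener"):
        z={"caddy_top":.132,"holder_mouth":.08}.get(l,0)
        for d in r.spot_point(l,n)[:4]: print(l,np.round(d["location"]),round(d["confidence"],2),np.round(atz(c,*d["location"],z),3))
E
```

```text
{'clock': np.float64(0.0), 'q': array([-1.092,  0.69 , -0.194,  1.566,  0.157,  0.902, -0.215]), 'qd': array([-0.   ,  0.   , -0.002,  0.   ,  0.   ,  0.002,  0.   ]), 'joint_torque': array([ 0.0000e+00, -5.2756e+01, -1.2670e+00, -1.5343e+01, -5.3000e-02,
        7.0000e-03,  0.0000e+00]), 'tool_pos': array([0.269, 0.564, 0.238]), 'eef_rot': array([ 0.221,  0.975, -0.001, -0.   ]), 'contact_force': array([ 0.192, -0.15 ,  0.57 ]), 'moment': array([-0.016, -0.034, -0.025]), 'opening': np.float64(0.998)}
side [ 0.39486042 -0.57975882  0.59004068] [0.04048132 0.         0.         0.         0.        ]Traceback (most recent call last):
  File "<stdin>", line 7, in <module>
  File "h.py", line 16, in atz
    o,d=ray(c,row,col); return o+d*(z-o[2])/d[2]
        ~~~^^^^^^^^^^^
  File "h.py", line 14, in ray
    d=c["rotation"]@np.array([u[0],-u[1],-1.]); return c["origin"],d/np.linalg.norm(d)
      ~~~~~~~~~~~~~^~~~~~~~~~~~~~~~~~~~~~~~~~~
ValueError: matmul: Input operand 1 has a mismatch in its core dimension 0, with gufunc signature (n?,k),(k,m?)->(n?,m?) (size 3 is different from 4)
```

View pics/side0.png

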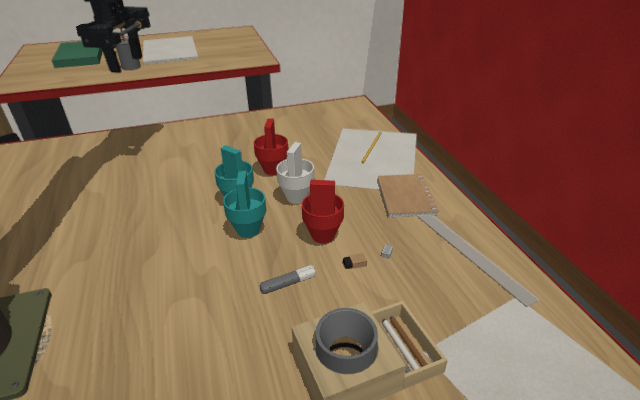

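The side view shows the white caddy at about (295,175) between red and turquoise look-alikes. The organiser's funnel is at (347,335). The camera rotation is a quaternion, so I'll fix that.

```bash
sed -i 's/c\["rotation"\]=np.array(c\["rotation"\])$/c["rotation"]=np.array(c["rotation"])/; s/^    c\["K"\]/    if c["rotation"].size==4: c["rotation"]=R.from_quat(c["rotation"]).as_matrix()\n    c["K"]/' h.py
python3 - <<'E'
from h import *
for n in ("side","top"):
    c=cam(n);save(c,n+"1.png");print(n,c["origin"],c["D"])
    for l in ("caddy","caddy_top","organiser","holder_mouth","highlighter","eraser","sharpener"):
        z={"caddy_top":.132,"holder_mouth":.08}.get(l,0)
        for d in r.spot_point(l,n)[:5]: print(l,np.round(d["location"]),round(d["confidence"],2),np.round(atz(c,*d["location"],z),3))
E
```

```text
side [ 0.39486042 -0.57975882  0.59004068] [0.04048132 0.         0.         0.         0.        ]
caddy [169. 272.] 0.92 [0.557 0.386 0.   ]
caddy [234. 323.] 0.9 [0.601 0.102 0.   ]
caddy [231. 247.] 0.88 [0.455 0.16  0.   ]
caddy [200. 295.] 0.76 [0.578 0.236 0.   ]
caddy [200. 238.] 0.63 [0.456 0.277 0.   ]
caddy_top [175. 244.] 0.87 [0.465 0.164 0.132]
caddy_top [148. 231.] 0.73 [0.457 0.282 0.132]
caddy_top [122. 268.] 0.73 [0.556 0.379 0.132]
caddy_top [145. 291.] 0.71 [0.58  0.251 0.132]
caddy_top [180. 326.] 0.61 [0.607 0.098 0.132]
organiser [370. 344.] 0.85 [ 0.537 -0.204  0.   ]
holder_mouth [329. 346.] 0.66 [ 0.542 -0.196  0.08 ]
highlighter [283. 284.] 0.84 [ 0.494 -0.007  0.   ]
eraser [261. 351.] 0.84 [0.628 0.009 0.   ]
sharpener [255. 385.] 0.66 [0.695 0.006 0.   ]
top [0.45162465 0.06803227 1.13369795] [-0.07564972  0.          0.          0.          0.        ]
caddy [260. 238.] 0.91 [0.45  0.275 0.   ]
caddy [256. 281.] 0.86 [0.462 0.163 0.   ]
caddy [209. 254.] 0.65 [0.583 0.239 0.   ]
caddy [206. 309.] 0.59 [0.594 0.095 0.   ]
caddy [217. 203.] 0.56 [0.558 0.37  0.   ]
caddy_top [259. 278.] 0.91 [0.454 0.159 0.132]
caddy_top [254. 225.] 0.8 [0.462 0.279 0.132]
caddy_top [194. 307.] 0.7 [0.605 0.097 0.132]
caddy_top [212. 188.] 0.69 [0.557 0.372 0.132]
caddy_top [204. 243.] 0.67 [0.578 0.245 0.132]
organiser [230. 421.] 0.71 [ 0.535 -0.198  0.   ]
holder_mouth [225. 433.] 0.97 [ 0.544 -0.208  0.08 ]
holder_mouth [244. 348.] 0.65 [ 0.493 -0.003  0.08 ]
highlighter [242. 346.] 0.58 [ 0.502 -0.003  0.   ]
eraser [195. 343.] 0.53 [0.623 0.007 0.   ]
sharpener [169. 340.] 0.41 [0.693 0.016 0.   ]
```

View pics/top1.png

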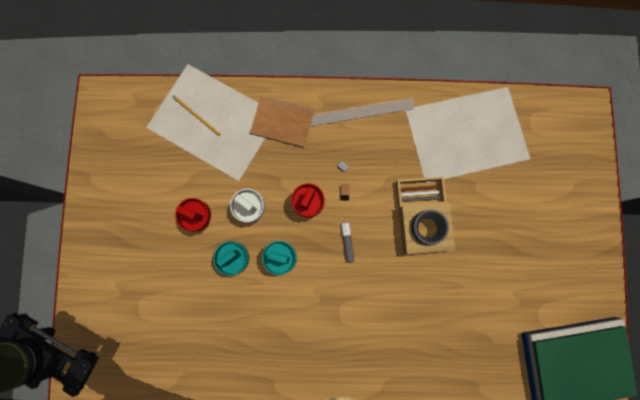

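The top view shows the white caddy at (246,206), at about (0.58, 0.245) in the world. The funnel is at (430,227), about (0.54, -0.205). Next I'll move above the caddy.

```bash
python3 -m jog '[{"translation":[-0.87,-0.32,-0.13],"twist":0,"claw":100},{"translation":[-0.87,-0.32,-0.13],"twist":0,"claw":100},{"translation":[-0.87,-0.32,-0.13],"twist":0,"claw":100},{"translation":[-0.87,-0.32,-0.13],"twist":0,"claw":100},{"translation":[-0.87,-0.32,-0.13],"twist":0,"claw":100},{"translation":[-0.87,-0.32,-0.13],"twist":0,"claw":100},{"translation":[-0.87,-0.32,-0.13],"twist":0,"claw":100},{"translation":[-0.87,-0.32,-0.13],"twist":0,"claw":100},{"translation":[-0.87,-0.32,-0.13],"twist":0,"claw":100},{"translation":[-0.87,-0.32,-0.13],"twist":0,"claw":100},{"translation":[-0.87,-0.32,-0.13],"twist":0,"claw":100},{"translation":[-0.87,-0.32,-0.13],"twist":0,"claw":100},{"translation":[0,0,0],"twist":0,"claw":100},{"translation":[0,0,0],"twist":0,"claw":100}]'
python3 - <<'E'
from h import *
s=r.get_state();print(np.round(s["tool_pos"],3),np.round(s["eef_rot"],3),np.round(s["q"],2),s["clock"])
c=cam("wrist");save(c,"w0.png");print(c["origin"])
for l,z in (("caddy",0),("caddy_top",.132)):
    for d in r.spot_point(l,"wrist")[:5]: print(l,np.round(d["location"]),round(d["confidence"],2),np.round(atz(c,*d["location"],z),3))
E
```

```text
clock: 2.07
tool_pos: [0.5817, 0.2429, 0.3011]
eef_rot: [0.223, 0.975, -0.0, 0.001]
contact_force: [0.1, 0.9, -0.2]
opening: 0.994
[0.582 0.243 0.301] [ 0.223  0.975 -0.     0.001] [-0.34  0.64 -0.23  1.47  0.16  1.06  0.51] 2.0667
[0.51847503 0.27401632 0.44763189]
caddy [104. 398.] 0.82 [0.556 0.378 0.   ]
caddy [ 62. 296.] 0.8 [0.452 0.278 0.   ]
caddy [222. 233.] 0.66 [0.607 0.096 0.   ]
caddy [104. 221.] 0.64 [0.455 0.164 0.   ]
caddy [163. 315.] 0.57 [0.58  0.243 0.   ]
caddy_top [185. 312.] 0.97 [0.58  0.24  0.132]
caddy_top [ 45. 287.] 0.91 [0.455 0.276 0.132]
caddy_top [105. 181.] 0.85 [0.458 0.163 0.132]
caddy_top [256. 198.] 0.68 [0.597 0.095 0.132]
caddy_top [100. 437.] 0.67 [0.558 0.381 0.132]
```

View pics/w0.png

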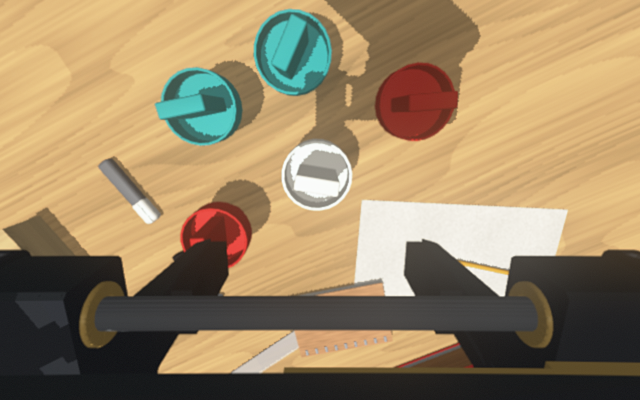

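The white caddy is at (317,180) in the wrist view, with its handle top nearly along the jaw direction. I'll zoom in, rectified at z=0.132.

```bash
python3 - <<'E'
from h import *
s=r.get_state();c=cam("wrist")
n=400;half=.06;ctr=np.array([.58,.242])
g=np.linspace(-half,half,n)
# image right = -y, up = +x (like the top view)
X,Y=np.meshgrid(ctr[0]-g,ctr[1]-g,indexing="ij")
p=proj(c,np.stack([X.ravel(),Y.ravel(),np.full(X.size,.132)],1)).astype(np.float32).reshape(n,n,2)
o=cv2.remap(c["img"],p[...,0],p[...,1],cv2.INTER_LINEAR)
cv2.imwrite("pics/rect.png",cv2.resize(o,(600,600))[:,:,::-1])
E
```

```text
(no output)
```

View pics/rect.png

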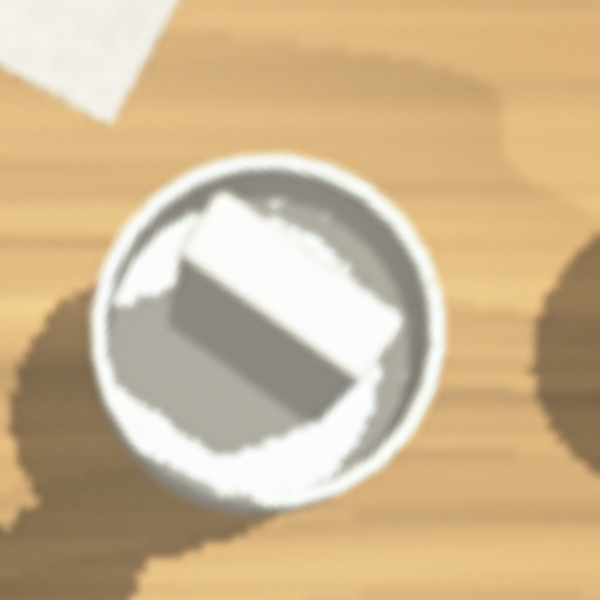

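The handle's long axis is about (0.578, 0.816), centred at (0.5826, 0.2442). The jaws need to turn about 99.5 degrees positive.

```bash
python3 -m jog '[{"translation":[0,0,0],"twist":0.98,"claw":70},{"translation":[0,0,0],"twist":0.98,"claw":70},{"translation":[0,0,0],"twist":0.98,"claw":70},{"translation":[0,0,0],"twist":0.98,"claw":70},{"translation":[0,0,0],"twist":0.98,"claw":70},{"translation":[0,0,0],"twist":0.98,"claw":70},{"translation":[0,0,0],"twist":0.98,"claw":70},{"translation":[0,0,0],"twist":0.98,"claw":70},{"translation":[0,0,0],"twist":0.98,"claw":70},{"translation":[0,0,0],"twist":0.98,"claw":70},{"translation":[0,0,0],"twist":0.98,"claw":70},{"translation":[0,0,0],"twist":0.98,"claw":70},{"translation":[0,0,0],"twist":0.98,"claw":70},{"translation":[0,0,0],"twist":0.98,"claw":70},{"translation":[0,0,0],"twist":0.98,"claw":70},{"translation":[0,0,0],"twist":0.98,"claw":70},{"translation":[0,0,0],"twist":0.92,"claw":70},{"translation":[0,0,0],"twist":0,"claw":70},{"translation":[0,0,0],"twist":0,"claw":70}]' 20
cat > m.py <<'E'
import sys
from h import *
s=r.get_state();M=R.from_quat(s["eef_rot"]).as_matrix()
print("pos",np.round(s["tool_pos"],4),"jaw deg",np.degrees(np.arctan2(M[1,1],M[0,1])),"z",np.round(M[:,2],3),"q7",s["q"][6],"t",s["clock"],"F",np.round(s["contact_force"],2),"open",s["opening"])
if len(sys.argv)>3: print("units",np.round(M.T@(np.array(sys.argv[1:4],float)-s["tool_pos"])/.04,2))
E
python3 m.py .5826 .2442 .098
python3 - <<'E'
from h import *
c=cam("wrist")
for d in r.spot_point("caddy_top","wrist")[:5]: print(np.round(d["location"]),round(d["confidence"],2),np.round(atz(c,*d["location"],.132),4))
c1=cam("top");a=r.spot_point("caddy_top","top");print([np.round(atz(c1,*d["location"],.132),3) for d in a])
E
```

```text
clock: 3.85
tool_pos: [0.5789, 0.2473, 0.301]
eef_rot: [0.886, 0.463, -0.0, -0.0]
contact_force: [1.0, 0.2, -0.3]
opening: 0.7
pos [0.5789 0.2473 0.301 ] jaw deg -34.79431315154301 z [-0.001  0.    -1.   ] q7 -0.9222921311854901 t 3.85 F [ 0.95  0.24 -0.25] open 0.7003895670045429
units [-0.01  0.12  5.07]
[183. 321.] 0.87 [0.5838 0.2462 0.132 ]
[ 83. 222.] 0.68 [0.5621 0.3766 0.132 ]
[308. 272.] 0.63 [0.4579 0.1598 0.132 ]
[231. 203.] 0.59 [0.4532 0.2748 0.132 ]
[array([0.459, 0.28 , 0.132]), array([0.581, 0.239, 0.132]), array([0.599, 0.102, 0.132]), array([0.455, 0.158, 0.132])]
```

```bash
python3 -m jog '[{"translation":[0,0.12,0.3],"twist":0.08,"claw":70},{"translation":[0,0,0.6],"twist":0,"claw":70},{"translation":[0,0,0.7],"twist":0,"claw":70},{"translation":[0,0,0.7],"twist":0,"claw":70},{"translation":[0,0,0.7],"twist":0,"claw":70},{"translation":[0,0,0.7],"twist":0,"claw":70},{"translation":[0,0,0.6],"twist":0,"claw":70},{"translation":[0,0,0.5],"twist":0,"claw":70},{"translation":[0,0,0.25],"twist":0,"claw":70},{"translation":[0,0,0],"twist":0,"claw":70},{"translation":[0,0,0],"twist":0,"claw":70}]'
python3 m.py .5826 .2442 .098
python3 - <<'E'
from h import *
c=cam("wrist");save(c,"w1.png")
E
```

```text
clock: 4.97
tool_pos: [0.5839, 0.2428, 0.0989]
eef_rot: [0.889, 0.457, -0.0, 0.0]
contact_force: [0.6, -0.1, 0.0]
opening: 0.698
pos [0.5839 0.2428 0.0989] jaw deg -35.58023996753945 z [-0. -0. -1.] q7 -0.8683825828029621 t 4.9667 F [ 0.56 -0.09  0.02] open 0.698438015732715
units [ 0.01 -0.05  0.02]
```

View pics/w1.png

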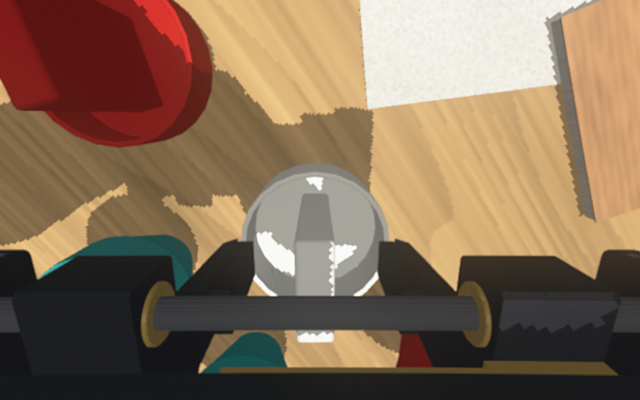

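The handle is centred between the fingers (column 316). Now I'll close and lift.

```bash
python3 -m jog '[{"translation":[0,0,0],"twist":0,"claw":0},{"translation":[0,0,0],"twist":0,"claw":0},{"translation":[0,0,0],"twist":0,"claw":0},{"translation":[0,0,0],"twist":0,"claw":0},{"translation":[0,0,0],"twist":0,"claw":0},{"translation":[0,0,0],"twist":0,"claw":0},{"translation":[0,0,0],"twist":0,"claw":0},{"translation":[0,0,0],"twist":0,"claw":0},{"translation":[0,0,-0.1],"twist":0,"claw":0},{"translation":[0,0,-0.3],"twist":0,"claw":0},{"translation":[0,0,-0.5],"twist":0,"claw":0},{"translation":[0,0,-0.6],"twist":0,"claw":0},{"translation":[0,0,-0.6],"twist":0,"claw":0},{"translation":[0,0,-0.6],"twist":0,"claw":0},{"translation":[0,0,-0.5],"twist":0,"claw":0},{"translation":[0,0,-0.5],"twist":0,"claw":0},{"translation":[0,0,-0.3],"twist":0,"claw":0},{"translation":[0,0,0],"twist":0,"claw":0},{"translation":[0,0,0],"twist":0,"claw":0}]' 25
python3 m.py
python3 - <<'E'
from h import *
P=[]
for n in ("side","top"):
  for k in range(2):
    c=cam(n);d=r.spot_point("holder_mouth",n)
    L=[e for e in d if np.linalg.norm(atz(c,*e["location"],.08)[:2]-[.542,-.2])<.04]
    if L:
        P.append(ray(c,*L[0]["location"]));print(n,np.round(L[0]["location"],1),np.round(atz(c,*L[0]["location"],.08),4),L[0]["confidence"])
print(tri(P))
save(c,"top2.png")
c=cam("side");b=c["img"][280:400,270:470];cv2.imwrite("pics/org.png",cv2.resize(b,(800,480),interpolation=cv2.INTER_CUBIC)[:,:,::-1])
E
```

```text
clock: 6.6
tool_pos: [0.5837, 0.2431, 0.2599]
eef_rot: [0.889, 0.457, 0.001, -0.0]
contact_force: [0.1, -0.3, -3.0]
opening: 0.177
pos [0.5837 0.2431 0.2599] jaw deg -35.569751961627716 z [ 0.001  0.001 -1.   ] q7 -0.9124469128512803 t 6.6 F [ 0.06 -0.31 -3.03] open 0.17665084521381566
side [329.1 345.2] [ 0.5411 -0.1961  0.08  ] 0.56
side [328.9 347.1] [ 0.5438 -0.1966  0.08  ] 0.66
top [224.6 432.1] [ 0.5441 -0.2059  0.08  ] 0.87
top [224.6 432.4] [ 0.5441 -0.2066  0.08  ] 0.66
[ 0.54157091 -0.20344176  0.08921618]
```

View pics/org.png

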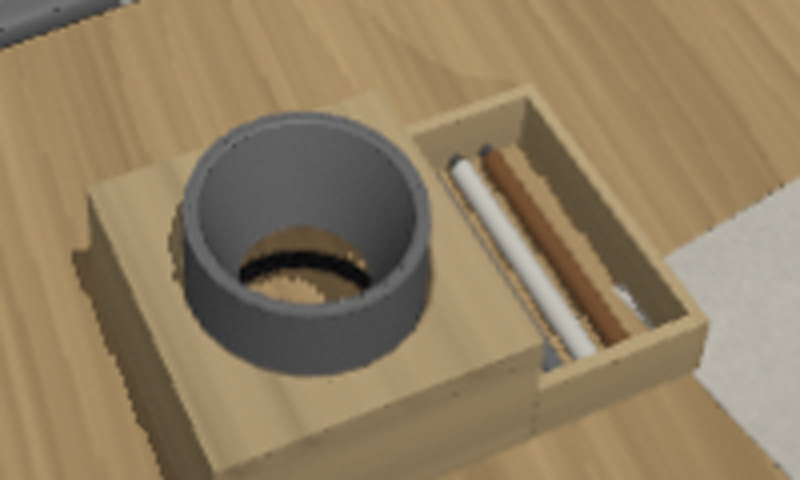

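The caddy is gripped (opening 15.5 mm, load about 3 N). The funnel's rim is clear in the crop, with the inner ellipse centred at about side pixel (333,347). I'll fit the mouth circle in both cameras by edges.

```bash
cat > fit.py <<'E'
from h import *
from scipy.optimize import differential_evolution as DE
a=np.linspace(0,2*np.pi,120,endpoint=False);ci=np.stack([np.cos(a),np.sin(a),0*a],1)
cs=[]
for n in ("side","top"):
    c=cam(n);g=cv2.GaussianBlur(cv2.cvtColor(c["img"],cv2.COLOR_RGB2GRAY).astype(np.float32),(0,0),1.2)
    c["g"]=g;cs.append(c)
def samp(c,p):
    q=proj(c,p).astype(np.float32)[None];return cv2.remap(c["g"],q[...,0],q[...,1],cv2.INTER_LINEAR)[0]
def f(v,use):
    # outer edge: rim inside (dark grey) vs wood outside; radius v[3]; inner radius 36.9: light rim vs dark inside
    return -sum(np.minimum(np.abs(samp(c,v[:3]+ci*(rr+.0015))-samp(c,v[:3]+ci*(rr-.0015))),40).mean() for c in use for rr in (.0369,v[3]))
for u in (cs,cs[:1],cs[1:]):
    o=DE(f,[(.51,.58),(-.24,-.17),(.06,.12),(.039,.043)],args=(u,),seed=1,maxiter=60,tol=1e-6);print(np.round(o.x,4),round(o.fun,1))
    if u is cs: best=o.x
c=cs[0];im=c["img"].copy();im=cv2.resize(im[280:400,270:470],(800,480))
for rr in (.0369,best[3]):
    for p in proj(c,best[:3]+ci*rr): cv2.circle(im,tuple(int(x) for x in (p-[270,280])*4+2),1,(255,0,0),-1)
t=cs[1];it=cv2.resize(t["img"][180:280,380:480],(480,480))
for rr in (.0369,best[3]):
    for p in proj(t,best[:3]+ci*rr): cv2.circle(it,tuple(int(x) for x in (p-[380,180])*4.8+2),1,(255,0,0),-1)
o=np.hstack([im[:,:520],it]);cv2.imwrite("pics/fit.png",cv2.resize(o,(800,384))[:,:,::-1])
E
python3 fit.py
```

```text
[ 0.5396 -0.2047  0.0902  0.039 ] -79.5
[ 0.5327 -0.2205  0.1112  0.039 ] -40.8
[ 0.5361 -0.1917  0.12    0.0393] -45.2
```

View pics/fit.png

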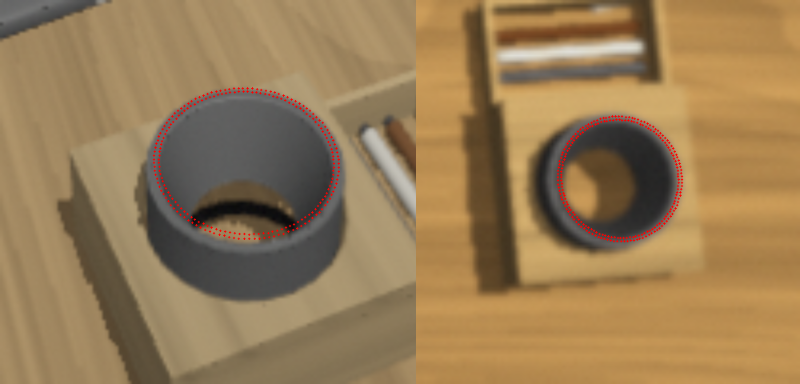

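```bash
python3 - <<'E'
from h import *
a=np.linspace(0,2*np.pi,180,endpoint=False);ci=np.stack([np.cos(a),np.sin(a),0*a],1)
s=cam("side");t=cam("top")
print(tri([ray(s,333,346.8),ray(t,226.7,431.8)]))
from scipy.optimize import least_squares as LS
# pixel extents of the outer rim read from the crops: side L,R,T,B ; top-view centre
def f(v):
    p=proj(s,v[:3]+ci*v[3]);q=proj(t,v[:3]+ci*v[3])
    return np.r_[p[:,0].min()-(270+183/4),p[:,0].max()-(270+431/4),p[:,1].min()-(280+112/4),p[:,1].max()-(280+318/4),q[:,0].max()-(380+(682-416)/3.84),(q[:,1].min()-(180+115/3.84)),q[:,1].max()-(180+248/3.84)]
o=LS(f,[.54,-.205,.085,.041]);print(np.round(o.x,4),np.round(o.fun,1))
im=cv2.resize(s["img"][280:400,270:470],(800,480),interpolation=cv2.INTER_CUBIC)
it=cv2.resize(t["img"][180:280,380:480],(480,480),interpolation=cv2.INTER_CUBIC)
for rr in (.0369,o.x[3]):
    for p in proj(s,o.x[:3]+ci*rr): cv2.circle(im,tuple(int(x) for x in (p-[270,280])*4+2),1,(255,0,0),-1)
    for p in proj(t,o.x[:3]+ci*rr): cv2.circle(it,tuple(int(x) for x in (p-[380,180])*4.8+2),1,(255,0,0),-1)
cv2.imwrite("pics/fit2.png",cv2.resize(np.hstack([im[:,:520],it]),(800,384))[:,:,::-1])
E
```

```text
[ 0.53955982 -0.20463608  0.08237879]
[ 0.5393 -0.2052  0.0847  0.0421] [-0.4 -0.4  0.3 -0.1  0.4 -0.9 -0.6]
```

View pics/fit2.png

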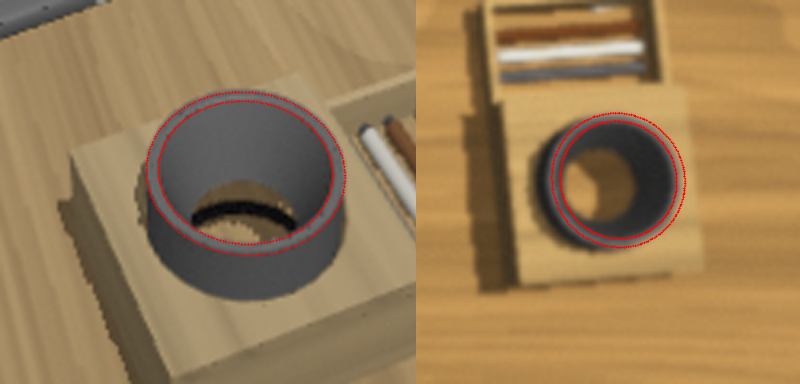

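This fit overlays both views well: mouth at (0.5393, -0.2052, 0.0847). The TCP should be at z of about 0.142 when the caddy is nested.

```bash
python3 m.py .5393 -.2052 .26
```

```text
pos [0.5837 0.2432 0.2591] jaw deg -35.56041533368182 z [-0.  0. -1.] q7 -0.9124600822375455 t 7.25 F [-0.62 -0.61 -2.37] open 0.18053888608811783
units [-9.76  5.62 -0.02]
```

```bash
python3 -m jog '[{"translation":[-0.25,0.14,0],"twist":0,"claw":0},{"translation":[-0.5,0.29,0],"twist":0,"claw":0},{"translation":[-0.72,0.415,0],"twist":0,"claw":0},{"translation":[-0.72,0.415,0],"twist":0,"claw":0},{"translation":[-0.72,0.415,0],"twist":0,"claw":0},{"translation":[-0.72,0.415,0],"twist":0,"claw":0},{"translation":[-0.72,0.415,0],"twist":0,"claw":0},{"translation":[-0.72,0.415,0],"twist":0,"claw":0},{"translation":[-0.72,0.415,0],"twist":0,"claw":0},{"translation":[-0.72,0.415,0],"twist":0,"claw":0},{"translation":[-0.72,0.415,0],"twist":0,"claw":0},{"translation":[-0.72,0.415,0],"twist":0,"claw":0},{"translation":[-0.72,0.415,0],"twist":0,"claw":0},{"translation":[-0.6,0.345,0],"twist":0,"claw":0},{"translation":[-0.35,0.2,0],"twist":0,"claw":0},{"translation":[-0.14,0.08,0],"twist":0,"claw":0},{"translation":[0,0,0],"twist":0,"claw":0},{"translation":[0,0,0],"twist":0,"claw":0},{"translation":[0,0,0],"twist":0,"claw":0}]'
python3 m.py .5393 -.2052 .165
python3 - <<'E'
from h import *
for n in ("side","top"):
    c=cam(n);s=r.get_state()
    for d in r.spot_point("caddy_top",n):
        p=atz(c,*d["location"],s["tool_pos"][2]+.033)
        if p[1]<0:print(n,p,d["confidence"])
E
```

```text
clock: 8.83
tool_pos: [0.5399, -0.203, 0.259]
eef_rot: [0.889, 0.459, 0.0, -0.001]
contact_force: [-0.5, 0.4, -2.4]
opening: 0.177
pos [ 0.5399 -0.203   0.259 ] jaw deg -35.40572501399671 z [-0.     0.002 -1.   ] q7 -0.19026584399256283 t 8.8333 F [-0.47  0.39 -2.45] open 0.1770305898648946
units [-0.06  0.02  2.35]
side [ 0.53678529 -0.19679031  0.29200316] 0.55
top [ 0.53566768 -0.20484367  0.29204975] 0.68
```

Lower to TCP 0.165, which puts the underside about 20 mm into the mouth, then feel further.

```bash
python3 -m jog '[{"translation":[-0.06,0.02,0.15],"twist":0,"claw":0},{"translation":[0,0,0.35],"twist":0,"claw":0},{"translation":[0,0,0.45],"twist":0,"claw":0},{"translation":[0,0,0.45],"twist":0,"claw":0},{"translation":[0,0,0.35],"twist":0,"claw":0},{"translation":[0,0,0.25],"twist":0,"claw":0},{"translation":[0,0,0.2],"twist":0,"claw":0},{"translation":[0,0,0.1],"twist":0,"claw":0},{"translation":[0,0,0.05],"twist":0,"claw":0},{"translation":[0,0,0],"twist":0,"claw":0},{"translation":[0,0,0],"twist":0,"claw":0}]'
python3 m.py .5393 -.2052 .147
python3 - <<'E'
from h import *
s=cam("side");t=cam("top")
im=cv2.resize(s["img"][230:390,270:430],(480,480),interpolation=cv2.INTER_CUBIC)
it=cv2.resize(t["img"][180:280,380:480],(480,480),interpolation=cv2.INTER_CUBIC)
a=np.linspace(0,2*np.pi,180,endpoint=False);ci=np.stack([np.cos(a),np.sin(a),0*a],1)
z=r.get_state()["tool_pos"][2]-.099
for h_,rr in ((.082,.041),):
    for p in proj(s,np.array([.5393,-.2052,z+h_])+ci*rr): cv2.circle(im,tuple(int(x) for x in (p-[270,230])*3+1),1,(255,0,0),-1)
cv2.imwrite("pics/pre.png",np.hstack([im])[:,:,::-1])
E
```

```text
clock: 9.95
tool_pos: [0.5392, -0.2078, 0.1656]
eef_rot: [0.889, 0.457, 0.0, 0.0]
contact_force: [0.6, -0.3, -2.6]
opening: 0.179
pos [ 0.5392 -0.2078  0.1656] jaw deg -35.56935539503703 z [ 0.001 -0.    -1.   ] q7 -0.15934353831019918 t 9.95 F [ 0.6  -0.28 -2.64] open 0.1792979256007642
units [ 0.05 -0.04  0.47]
```

View pics/pre.png

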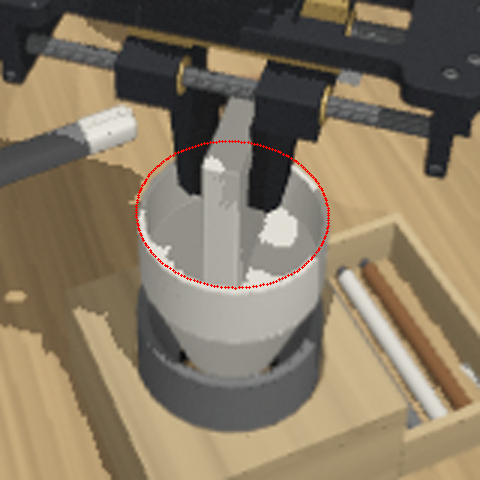

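The caddy's rim matches its predicted circle and the foot is inside the funnel. I'll correct and keep lowering.

```bash
python3 -m jog '[{"translation":[0.05,-0.04,0.05],"twist":0,"claw":0},{"translation":[0,0,0.1],"twist":0,"claw":0},{"translation":[0,0,0.1],"twist":0,"claw":0},{"translation":[0,0,0.1],"twist":0,"claw":0},{"translation":[0,0,0.05],"twist":0,"claw":0},{"translation":[0,0,0],"twist":0,"claw":0},{"translation":[0,0,0],"twist":0,"claw":0}]'; python3 m.py .5393 -.2052 .1417; python3 -m jog '[{"translation":[0,0,0.05],"twist":0,"claw":0},{"translation":[0,0,0],"twist":0,"claw":0},{"translation":[0,0,0],"twist":0,"claw":0}]';python3 m.py
```

```text
clock: 10.63
tool_pos: [0.5385, -0.2051, 0.1488]
eef_rot: [0.889, 0.457, -0.0, -0.0]
contact_force: [-0.2, 0.2, -2.4]
opening: 0.177
pos [ 0.5385 -0.2051  0.1488] jaw deg -35.56780772368464 z [-0.  0. -1.] q7 -0.15840754648138292 t 10.6333 F [-0.19  0.16 -2.36] open 0.17729961701312225
units [0.01 0.02 0.18]
clock: 10.88
tool_pos: [0.5387, -0.2051, 0.1471]
eef_rot: [0.889, 0.457, 0.0, -0.0]
contact_force: [-0.2, -0.6, -2.4]
opening: 0.18
pos [ 0.5387 -0.2051  0.1471] jaw deg -35.566017686014234 z [ 0.  0. -1.] q7 -0.15787619724546836 t 10.8833 F [-0.2  -0.64 -2.38] open 0.18022167579880796
```

```bash
for i in 1; do python3 -m jog '[{"translation":[0,0,0.04],"twist":0,"claw":0},{"translation":[0,0,0],"twist":0,"claw":0},{"translation":[0,0,0],"twist":0,"claw":0}]'; python3 -m jog '[{"translation":[0,0,0.04],"twist":0,"claw":0},{"translation":[0,0,0],"twist":0,"claw":0},{"translation":[0,0,0],"twist":0,"claw":0}]'; done | grep -E "pos|force"
```

```text
tool_pos: [0.5388, -0.205, 0.1455]
contact_force: [-0.2, 0.3, -2.7]
tool_pos: [0.5391, -0.2049, 0.1439]
contact_force: [0.6, -0.8, -2.8]
```

```bash
for i in 1; do python3 -m jog '[{"translation":[0,0,0.03],"twist":0,"claw":0},{"translation":[0,0,0],"twist":0,"claw":0},{"translation":[0,0,0],"twist":0,"claw":0}]'; python3 -m jog '[{"translation":[0,0,0.03],"twist":0,"claw":0},{"translation":[0,0,0],"twist":0,"claw":0},{"translation":[0,0,0],"twist":0,"claw":0}]'; done | grep -E "pos|force"
```

```text
tool_pos: [0.5392, -0.2049, 0.1428]
contact_force: [1.7, -0.4, -3.0]
tool_pos: [0.5393, -0.205, 0.1419]
contact_force: [1.8, 1.4, 1.9]
```

Fz went from -3 to +1.9 N, so the foot is seated. Release.

```bash
python3 -m jog '[{"translation":[0,0,0],"twist":0,"claw":30},{"translation":[0,0,0],"twist":0,"claw":50},{"translation":[0,0,0],"twist":0,"claw":60},{"translation":[0,0,0],"twist":0,"claw":60},{"translation":[0,0,0],"twist":0,"claw":60},{"translation":[0,0,0],"twist":0,"claw":60},{"translation":[0,0,-0.1],"twist":0,"claw":60},{"translation":[0,0,-0.4],"twist":0,"claw":60},{"translation":[0,0,-0.5],"twist":0,"claw":60},{"translation":[0,0,-0.5],"twist":0,"claw":60},{"translation":[0,0,-0.3],"twist":0,"claw":60},{"translation":[0,0,0],"twist":0,"claw":60},{"translation":[0,0,0],"twist":0,"claw":60}]'
python3 m.py .5393 -.2052 .18
python3 - <<'E'
from h import *
s=cam("side")
im=cv2.resize(s["img"][230:390,270:430],(600,600),interpolation=cv2.INTER_CUBIC)
a=np.linspace(0,2*np.pi,180,endpoint=False);ci=np.stack([np.cos(a),np.sin(a),0*a],1)
for h_,rr,z in ((.082,.041,.0427),(0,.0421,.0847)):
    for p in proj(s,np.array([.5393,-.2052,z+h_])+ci*rr): cv2.circle(im,tuple(int(x) for x in (p-[270,230])*3.75+1),1,(255,0,0),-1)
cv2.imwrite("pics/rel.png",im[:,:,::-1])
E
```

```text
clock: 12.97
tool_pos: [0.5389, -0.2051, 0.214]
eef_rot: [0.889, 0.457, 0.0, 0.0]
contact_force: [0.1, 0.8, 0.3]
opening: 0.6
pos [ 0.5389 -0.2051  0.214 ] jaw deg -35.559384543468845 z [ 0.001 -0.    -1.   ] q7 -0.1756396679600412 t 12.9667 F [0.11 0.82 0.34] open 0.5999856911607085
units [0.   0.01 0.85]
```

View pics/rel.png

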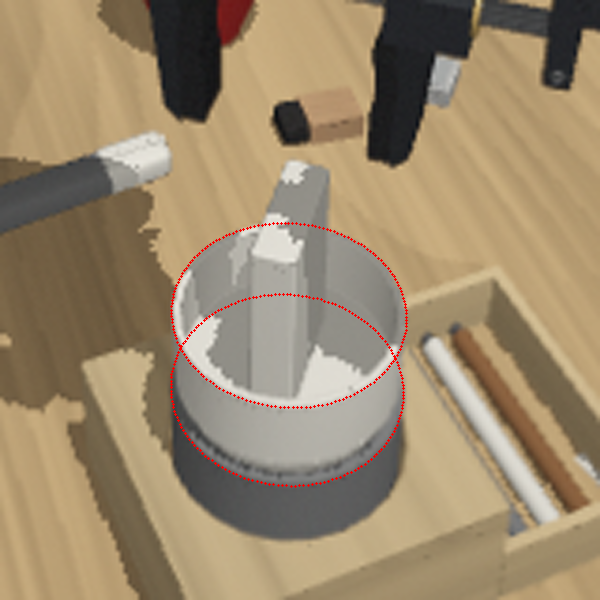

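It is nested and level, concentric with the predicted circles, and the highlighter, eraser and sharpener are still in view. Now I'll shut the fingers and go down to just above the handle top (0.175).

```bash
python3 -m jog '[{"translation":[0,0.01,0],"twist":0,"claw":0},{"translation":[0,0,0],"twist":0,"claw":0},{"translation":[0,0,0],"twist":0,"claw":0},{"translation":[0,0,0],"twist":0,"claw":0},{"translation":[0,0,0],"twist":0,"claw":0},{"translation":[0,0,0],"twist":0,"claw":0},{"translation":[0,0,0],"twist":0,"claw":0},{"translation":[0,0,0],"twist":0,"claw":0},{"translation":[0,0,0.3],"twist":0,"claw":0},{"translation":[0,0,0.3],"twist":0,"claw":0},{"translation":[0,0,0.2],"twist":0,"claw":0},{"translation":[0,0,0.05],"twist":0,"claw":0},{"translation":[0,0,0],"twist":0,"claw":0},{"translation":[0,0,0],"twist":0,"claw":0}]'; python3 m.py .5393 -.2052 .1747
for i in 1; do python3 -m jog '[{"translation":[0,0,0.03],"twist":0,"claw":0},{"translation":[0,0,0],"twist":0,"claw":0},{"translation":[0,0,0],"twist":0,"claw":0}]'; python3 -m jog '[{"translation":[0,0,0.03],"twist":0,"claw":0},{"translation":[0,0,0],"twist":0,"claw":0},{"translation":[0,0,0],"twist":0,"claw":0}]';python3 -m jog '[{"translation":[0,0,0.03],"twist":0,"claw":0},{"translation":[0,0,0],"twist":0,"claw":0},{"translation":[0,0,0],"twist":0,"claw":0}]'; done | grep -E "pos|force"
```

```text
clock: 14.18
tool_pos: [0.5392, -0.2054, 0.1798]
eef_rot: [0.889, 0.457, 0.0, 0.0]
contact_force: [0.0, -0.9, 0.3]
opening: 0.009
pos [ 0.5392 -0.2054  0.1798] jaw deg -35.57105937600566 z [ 0. -0. -1.] q7 -0.16597956400970873 t 14.1833 F [ 0.04 -0.87  0.33] open 0.009173336402674814
units [ 0.01 -0.    0.13]
tool_pos: [0.5392, -0.2053, 0.1786]
contact_force: [0.2, 0.6, -0.2]
tool_pos: [0.539, -0.2052, 0.1771]
contact_force: [1.1, -0.3, -0.5]
tool_pos: [0.5389, -0.2053, 0.1758]
contact_force: [0.2, 0.0, 1.1]
```

```bash
for i in 1; do python3 -m jog '[{"translation":[0,0,0.025],"twist":0,"claw":0},{"translation":[0,0,0],"twist":0,"claw":0},{"translation":[0,0,0],"twist":0,"claw":0}]'; python3 -m jog '[{"translation":[0,0,0.025],"twist":0,"claw":0},{"translation":[0,0,0],"twist":0,"claw":0},{"translation":[0,0,0],"twist":0,"claw":0}]';python3 -m jog '[{"translation":[0,0,0.025],"twist":0,"claw":0},{"translation":[0,0,0],"twist":0,"claw":0},{"translation":[0,0,0],"twist":0,"claw":0}]'; done | grep -E "pos|force"
```

```text
tool_pos: [0.5392, -0.2053, 0.1751]
contact_force: [0.8, -1.0, 0.3]
tool_pos: [0.5393, -0.2054, 0.1742]
contact_force: [0.1, 0.8, 5.3]
tool_pos: [0.5393, -0.2054, 0.1731]
contact_force: [0.9, 0.7, 4.5]
```

Contact at about 0.1747, and the holder slides at about 5 N. I'll go on in small steps and stop the chain as soon as the force rises.

```bash
cat > ok.py <<'E'
import sys
from plant import r
s=r.get_state();f=s["contact_force"][2];print(round(s["clock"],2),round(s["tool_pos"][2],4),round(f,2));sys.exit(f>8.0)
E
python3 -m jog '[{"translation":[0,0,0.025],"twist":0,"claw":0},{"translation":[0,0,0.025],"twist":0,"claw":0},{"translation":[0,0,0],"twist":0,"claw":0}]'>/dev/null; python3 ok.py && python3 -m jog '[{"translation":[0,0,0.025],"twist":0,"claw":0},{"translation":[0,0,0],"twist":0,"claw":0}]'>/dev/null && python3 ok.py && python3 -m jog '[{"translation":[0,0,0.015],"twist":0,"claw":0},{"translation":[0,0,0],"twist":0,"claw":0}]'>/dev/null && python3 ok.py && python3 -m jog '[{"translation":[0,0,0.015],"twist":0,"claw":0},{"translation":[0,0,0],"twist":0,"claw":0}]'>/dev/null && python3 ok.py && python3 -m jog '[{"translation":[0,0,0.015],"twist":0,"claw":0},{"translation":[0,0,0],"twist":0,"claw":0}]'>/dev/null && python3 ok.py && python3 -m jog '[{"translation":[0,0,0.015],"twist":0,"claw":0},{"translation":[0,0,0],"twist":0,"claw":0}]'>/dev/null && python3 ok.py && python3 -m jog '[{"translation":[0,0,0.015],"twist":0,"claw":0},{"translation":[0,0,0],"twist":0,"claw":0}]'>/dev/null && python3 ok.py && python3 -m jog '[{"translation":[0,0,0.015],"twist":0,"claw":0},{"translation":[0,0,0],"twist":0,"claw":0}]'>/dev/null && python3 ok.py
```

```text
15.93 0.171 3.68False
```

```bash
sed -i 's/sys.exit(f>8.0)/sys.exit(int(f>8.0))/' ok.py
python3 -m jog '[{"translation":[0,0,0.025],"twist":0,"claw":0},{"translation":[0,0,0],"twist":0,"claw":0}]'>/dev/null && python3 ok.py && python3 -m jog '[{"translation":[0,0,0.015],"twist":0,"claw":0},{"translation":[0,0,0],"twist":0,"claw":0}]'>/dev/null && python3 ok.py && python3 -m jog '[{"translation":[0,0,0.015],"twist":0,"claw":0},{"translation":[0,0,0],"twist":0,"claw":0}]'>/dev/null && python3 ok.py && python3 -m jog '[{"translation":[0,0,0.015],"twist":0,"claw":0},{"translation":[0,0,0],"twist":0,"claw":0}]'>/dev/null && python3 ok.py && python3 -m jog '[{"translation":[0,0,0.015],"twist":0,"claw":0},{"translation":[0,0,0],"twist":0,"claw":0}]'>/dev/null && python3 ok.py && python3 -m jog '[{"translation":[0,0,0.015],"twist":0,"claw":0},{"translation":[0,0,0],"twist":0,"claw":0}]'>/dev/null && python3 ok.py && python3 -m jog '[{"translation":[0,0,0.015],"twist":0,"claw":0},{"translation":[0,0,0],"twist":0,"claw":0}]'>/dev/null && python3 ok.py
```

```text
16.1 0.17 5.07
16.27 0.1694 3.84
16.43 0.1688 3.95
16.6 0.1682 4.57
16.77 0.1676 4.54
16.93 0.167 3.99
17.1 0.1663 4.98
```

```bash
python3 -m jog '[{"translation":[0,0,0.015],"twist":0,"claw":0},{"translation":[0,0,0],"twist":0,"claw":0}]'>/dev/null && python3 ok.py && python3 -m jog '[{"translation":[0,0,0.015],"twist":0,"claw":0},{"translation":[0,0,0],"twist":0,"claw":0}]'>/dev/null && python3 ok.py && python3 -m jog '[{"translation":[0,0,0.015],"twist":0,"claw":0},{"translation":[0,0,0],"twist":0,"claw":0}]'>/dev/null && python3 ok.py && python3 -m jog '[{"translation":[0,0,0.015],"twist":0,"claw":0},{"translation":[0,0,0],"twist":0,"claw":0}]'>/dev/null && python3 ok.py && python3 -m jog '[{"translation":[0,0,0.015],"twist":0,"claw":0},{"translation":[0,0,0],"twist":0,"claw":0}]'>/dev/null && python3 ok.py && python3 -m jog '[{"translation":[0,0,0.015],"twist":0,"claw":0},{"translation":[0,0,0],"twist":0,"claw":0}]'>/dev/null && python3 ok.py && python3 -m jog '[{"translation":[0,0,0.015],"twist":0,"claw":0},{"translation":[0,0,0],"twist":0,"claw":0}]'>/dev/null && python3 ok.py && python3 -m jog '[{"translation":[0,0,0.015],"twist":0,"claw":0},{"translation":[0,0,0],"twist":0,"claw":0}]'>/dev/null && python3 ok.py && python3 -m jog '[{"translation":[0,0,0.015],"twist":0,"claw":0},{"translation":[0,0,0],"twist":0,"claw":0}]'>/dev/null && python3 ok.py && python3 -m jog '[{"translation":[0,0,0.015],"twist":0,"claw":0},{"translation":[0,0,0],"twist":0,"claw":0}]'>/dev/null && python3 ok.py
```

```text
17.27 0.1657 4.58
17.43 0.1651 4.6
17.6 0.1645 5.33
17.77 0.1639 5.15
17.93 0.1633 4.64
18.1 0.1627 3.97
18.27 0.1621 4.31
18.43 0.1615 4.38
18.6 0.1609 4.61
18.77 0.1603 4.46
```

```bash
python3 -m jog '[{"translation":[0,0,0.015],"twist":0,"claw":0},{"translation":[0,0,0],"twist":0,"claw":0}]'>/dev/null && python3 ok.py && python3 -m jog '[{"translation":[0,0,0.015],"twist":0,"claw":0},{"translation":[0,0,0],"twist":0,"claw":0}]'>/dev/null && python3 ok.py && python3 -m jog '[{"translation":[0,0,0.015],"twist":0,"claw":0},{"translation":[0,0,0],"twist":0,"claw":0}]'>/dev/null && python3 ok.py && python3 -m jog '[{"translation":[0,0,0.015],"twist":0,"claw":0},{"translation":[0,0,0],"twist":0,"claw":0}]'>/dev/null && python3 ok.py && python3 -m jog '[{"translation":[0,0,0.015],"twist":0,"claw":0},{"translation":[0,0,0],"twist":0,"claw":0}]'>/dev/null && python3 ok.py && python3 -m jog '[{"translation":[0,0,0.015],"twist":0,"claw":0},{"translation":[0,0,0],"twist":0,"claw":0}]'>/dev/null && python3 ok.py && python3 -m jog '[{"translation":[0,0,0.015],"twist":0,"claw":0},{"translation":[0,0,0],"twist":0,"claw":0}]'>/dev/null && python3 ok.py && python3 -m jog '[{"translation":[0,0,0.015],"twist":0,"claw":0},{"translation":[0,0,0],"twist":0,"claw":0}]'>/dev/null && python3 ok.py && python3 -m jog '[{"translation":[0,0,0.015],"twist":0,"claw":0},{"translation":[0,0,0],"twist":0,"claw":0}]'>/dev/null && python3 ok.py && python3 -m jog '[{"translation":[0,0,0.015],"twist":0,"claw":0},{"translation":[0,0,0],"twist":0,"claw":0}]'>/dev/null && python3 ok.py
```

```text
18.93 0.1597 4.52
19.1 0.1591 4.22
19.27 0.1585 3.92
19.43 0.1579 3.92
19.6 0.1573 4.18
19.77 0.1567 4.94
19.93 0.1561 4.07
20.1 0.1559 7.39
20.27 0.1558 11.61
```

The stop is at TCP z of about 0.1559, which is 18.8 mm of travel. The force is 11.6 N, at about 7 N per 0.6 mm. I'll add about 0.3 mm to reach about 15 N.

```bash
python3 -m jog '[{"translation":[0,0,0],"twist":0,"claw":0}]'>/dev/null; python3 ok.py; python3 -m jog '[{"translation":[0,0,0.006],"twist":0,"claw":0},{"translation":[0,0,0],"twist":0,"claw":0}]'>/dev/null; python3 ok.py;  python3 -m jog '[{"translation":[0,0,0],"twist":0,"claw":0}]'>/dev/null; python3 ok.py
```

```text
20.35 0.1558 11.53
20.52 0.1558 12.12
20.6 0.1558 11.79
```

```bash
python3 -m jog '[{"translation":[0,0,0.008],"twist":0,"claw":0},{"translation":[0,0,0],"twist":0,"claw":0}]'>/dev/null; python3 ok.py;  python3 -m jog '[{"translation":[0,0,0],"twist":0,"claw":0}]'>/dev/null; python3 ok.py
```

```text
20.77 0.1558 14.71
20.85 0.1557 14.06
```

```bash
python3 -m jog '[{"translation":[0,0,0.004],"twist":0,"claw":0},{"translation":[0,0,0],"twist":0,"claw":0}]'>/dev/null; python3 ok.py;  python3 -m jog '[{"translation":[0,0,0],"twist":0,"claw":0},{"translation":[0,0,0],"twist":0,"claw":0}]'>/dev/null; python3 ok.py;python3 -m jog '[{"translation":[0,0,0],"twist":0,"claw":0},{"translation":[0,0,0],"twist":0,"claw":0},{"translation":[0,0,0],"twist":0,"claw":0}]'>/dev/null; python3 ok.py
```

```text
21.02 0.1557 14.76
21.18 0.1557 16.21
21.43 0.1557 15.64
```

Held at 15 to 16 N for over 0.4 s. Now lift off slowly and check.

```bash
python3 -m jog '[{"translation":[0,0,0],"twist":0,"claw":0},{"translation":[0,0,-0.02],"twist":0,"claw":0},{"translation":[0,0,-0.03],"twist":0,"claw":0},{"translation":[0,0,-0.1],"twist":0,"claw":0},{"translation":[0,0,-0.4],"twist":0,"claw":0},{"translation":[0,0,-0.6],"twist":0,"claw":0},{"translation":[0,0,-0.6],"twist":0,"claw":0},{"translation":[0,0,-0.6],"twist":0,"claw":0},{"translation":[0,0,-0.4],"twist":0,"claw":0},{"translation":[0,0,0],"twist":0,"claw":0},{"translation":[0,0,0],"twist":0,"claw":0}]'
python3 - <<'E'
from h import *
s=cam("side")
im=cv2.resize(s["img"][230:390,270:430],(600,600),interpolation=cv2.INTER_CUBIC)
a=np.linspace(0,2*np.pi,180,endpoint=False);ci=np.stack([np.cos(a),np.sin(a),0*a],1)
for h_,rr,z in ((.082,.041,.0427-.0188),(0,.0421,.0847-.0188)):
    for p in proj(s,np.array([.5393,-.2052,z+h_])+ci*rr): cv2.circle(im,tuple(int(x) for x in (p-[270,230])*3.75+1),1,(255,0,0),-1)
cv2.imwrite("pics/end.png",im[:,:,::-1])
E
```

```text
clock: 22.35
tool_pos: [0.5386, -0.2053, 0.2641]
eef_rot: [0.889, 0.457, -0.0, -0.0]
contact_force: [-0.1, 0.3, 0.0]
opening: 0.009
```

View pics/end.png

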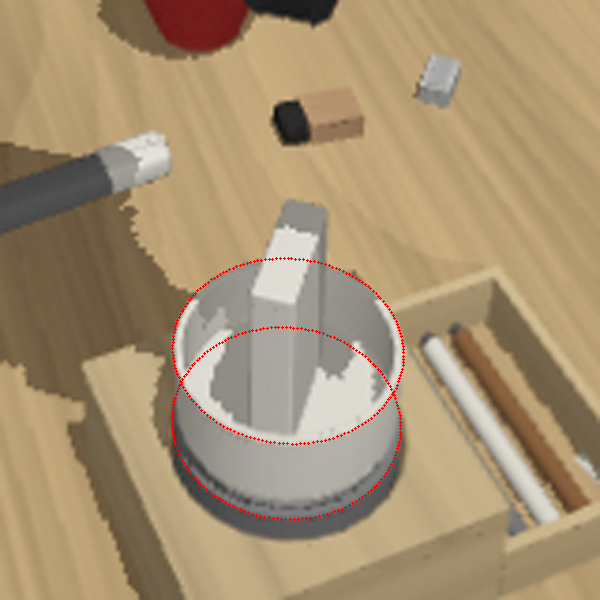

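The caddy stands upright and nested, about 19 mm lower and matching the predicted circles. The other items are untouched, so I'm handing the job in.

```bash
python3 -c "from plant import r; print(r.finish_job())"
```

```text
the job is handed in; nothing more can be done
None
```

The caddy is put away and the job is handed in at about 22 s of the 61 s allowed. `finish_job` gives no verdict, so I don't have confirmation that it passed.

- **Placing:** I lifted the white caddy by its handle and lowered it into the funnel. I felt it seat (vertical force went from -3 to +2 N) and let go. The picture after release showed it level and nested.
- **Pressing:** With the fingers shut I pushed straight down on the handle. The holder slid at about 4–5 N for roughly 19 mm, then came up hard on its stop. I bedded it there at 15–16 N for about 0.4 s; the highest reading was 16.2 N. Then I backed off.
- **Last checks:** The force on the tool was about zero, with the arm clear above the caddy. The side picture shows the caddy upright, centred and about 19 mm lower than before the press. The highlighter, eraser and sharpener look unmoved by eye; I did not measure them again.
- **Disagreement:** My first automatic fit of the funnel mouth came out about 5 mm off in height. I replaced it with a fit to the rim edges in both cameras, which the seating height then confirmed.

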